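# Clear the dowel jigs and load the drilled boards

### The job

Get the two stud jigs ready for gluing: hang the two ear defenders that were left standing over the jigs on the steel rail, each astride the bar and hanging free, then slide every drilled board down over the studs of the jig whose stud pattern matches its holes, fully home, boards of a kind stacked flat on one another. There are three or four boards; leave everything else on the bench where it is.

Things in the scene. Friction and masses are not known exactly. Their poses are not given: they have to be found in the camera images.
- jig3_top (a point): Fixed jig: blue base 180 x 70 x 14 mm, three upright steel studs 12 mm wide, 55 mm above the base, tapering to 4 mm over the last 8. Point: centre of the base's top face; x along its length, z up. Studs at (x, y) mm: (-52, -16), (-52, 16), (52, 0). Centre of the first board home on it is 11 mm above this point, of the second 33.
- jig4_top (a point): Fixed jig: yellow base 180 x 70 x 14 mm, four upright steel studs 12 mm wide, 55 mm above the base, tapering to 4 mm over the last 8. Point: centre of the base's top face; x along its length, z up. Studs at (x, y) mm: (-52, -16), (-52, 16), (52, -16), (52, 16). Centre of the first board home on it is 11 mm above this point, of the second 33.
- rail_mid (a point): Fixed steel rail: a horizontal round bar 16 mm across and 346 mm long along x on two 16 mm end posts at x = -165 and +165 mm. This point is the middle of the bar, on its axis, 147 mm above the bench; z up. There is room for two ear defenders side by side, for instance with their crowns at x = -65 and +65 mm.
- ears1_pad (a point): Ear defenders, stiff, red cups, 0.24 kg. At first upright on the bench astride a jig. Point: centre of the black crown, 26 x 64 x 32 mm (x, y, z; grip across the 26 from above). z up, arch in the y-z plane: a bar passes under it along x, touching 16 mm below this point. Cups 64 mm along x, at y +-50 to +-83 mm, feet 144 mm below.
- ears2_pad (a point): Ear defenders, stiff, green cups, 0.24 kg. At first upright on the bench astride a jig. Point: centre of the black crown, 26 x 64 x 32 mm (x, y, z; grip across the 26 from above). z up, arch in the y-z plane: a bar passes under it along x, touching 16 mm below this point. Cups 64 mm along x, at y +-50 to +-83 mm, feet 144 mm below.
- pale1_mid (a point): Loose pale wooden board 150 x 60 x 22 mm, 0.14 kg, flat on the bench; may be absent. Point: its centre, half-way up; x along its length, y across, z up. Three through holes 15.5 mm wide at (x, y) mm: (-52, -16), (-52, 16), (52, 0). Fits the three-stud jig one way round only (x along the jig's x). Grip it across the 60 mm.
- pale2_mid (a point): Loose pale wooden board 150 x 60 x 22 mm, 0.14 kg, flat on the bench; may be absent. Point: its centre, half-way up; x along its length, y across, z up. Three through holes 15.5 mm wide at (x, y) mm: (-52, -16), (-52, 16), (52, 0). Fits the three-stud jig one way round only (x along the jig's x). Grip it across the 60 mm.
- dark1_mid (a point): Loose dark wooden board 150 x 60 x 22 mm, 0.14 kg, flat on the bench; may be absent. Point: its centre, half-way up; x along its length, y across, z up. Four through holes 15.5 mm wide at (x, y) mm: (-52, -16), (-52, 16), (52, -16), (52, 16). Fits the four-stud jig either way round (turned by a half turn too). Grip it across the 60 mm.
- dark2_mid (a point): Loose dark wooden board 150 x 60 x 22 mm, 0.14 kg, flat on the bench; may be absent. Point: its centre, half-way up; x along its length, y across, z up. Four through holes 15.5 mm wide at (x, y) mm: (-52, -16), (-52, 16), (52, -16), (52, 16). Fits the four-stud jig either way round (turned by a half turn too). Grip it across the 60 mm.
- glue: Bystander, leave alone: white glue bottle, 60 mm across, 170 mm tall; origin at its underside.
- mug: Bystander, leave alone: blue mug, 80 mm across, 90 mm tall; origin at its underside.
- screws: Bystander, leave alone: amber jar, 68 mm across, 80 mm tall; origin at its underside.
- brush: Bystander, leave alone: bench brush lying flat; origin at its underside.
- block: Bystander, leave alone: cork sanding block, 90 x 45 x 34 mm; origin at its underside.
- wrench: Bystander, leave alone: wrench lying flat; origin at its underside.
- offcut: Bystander, leave alone: wooden offcut, 140 x 30 x 20 mm; origin at its underside.
Things that resemble listed ones, but are neither listed nor needed, are in the scene too. What is shaped like the part that bears ears1_pad but purple is not meant.

How it is judged:
By the outcome, as a careful person would: the job done as asked, in the order asked, and still so for the second after the job is handed in, with the robot touching nothing.
Of pale1, pale2, dark1, dark2 only 3 to 4 are there at a start; the rules pass over those that are not, and their reading is None.
At some moment in a run one of pale1, pale2, dark1, dark2 may be knocked a few centimetres aside while the robot is not near it.
It also fails if it takes over 210 s, if anything falls off the work surface, if the arm or the gripper's body presses on something with over 40 N, if the wrist force passes 120 N, or if a joint passes its speed limit or range.

### The arm

A 7-joint arm with a two-finger parallel gripper is mounted at the origin on the work surface. World frame = base frame: x ahead of the robot, y to its left, z up, the work surface at z = 0. Lengths are in m, angles in rad, forces in N, time in s.
With the tool pointing down it reaches from about 0.35 to 0.9 m from the base axis. Payload 8.1 kg.
Tool frame: the origin (TCP) lies at the very end of the fingers, on their centre line; the grasp point (between the pads) lies 19 mm behind it (arm.tcp_to_grasp is the z of the grasp point in the tool frame, in m); z points along the fingers, y is the line along which they close (so a half turn about z gives the same grasp; the last joint's range is limited). The gripper opens to 92 mm and grips with 3 to 60 N. Pads are 19 mm wide; open, the fingers measure 130 mm over their backs; the gripper's body (75 mm by 190 mm) begins 47 mm behind the grasp point.
Start: joints at [1.146, 0.434, 0.025, 1.573, -0.012, 1.134, -0.075], TCP at [0.198, -0.593, 0.227] pointing down, gripper open.
Joint ranges: [-2.62, 2.62], [-0.44, 2.09], [-1.27, 1.32], [0.08, 2.57], [-1.32, 4.46], [0.12, 2], [-2.74, 2.74]. Speed limits (rad/s): [2.22, 2.22, 3.01, 3.01, 3.14, 3.14, 3.14].

### API

Orientations are given as a rotation vector (axis times angle).
In Python, from cell import readout, vision, sign_off, arm gives the robot as it stands. The module is installed in compiled form; this text tells all that it offers.
- The arm moves only by the shell command python3 -m creep 'ROWS' [FORCE]. ROWS is JSON, a list of rows, each a list of 5 numbers: the shift along the tool's x, y, z in units of 4 cm (1.0 is 4 cm), then the turn about the tool's z in units of 4 degrees (1.0 is 4 degrees), then the opening, from 0 (shut) to 1 (fully open). A call has 1 to 12 rows; each row shifts and turns the commanded pose from where the row before left it, along the tool's axes as they then stand; what a row does not reach is not made up. A row lasts 1/8 s, in which the tool goes at most 62.5 mm and 10.7 degrees, less where a joint would pass 70% of its speed; a pose out of reach is approached as far as the arm can. A call with a number of a shift or a turn outside -1 to 1 is refused whole. A call with a gripper value outside its range is refused whole. The fingers move at their own pace and stop on an object; FORCE is the grip in N (left out, the last holds). Time passes only in rows, so rows that do not move let the fingers close. It gives the time, the measured TCP pose, the force, the opening and the grip force at its end, in the units of the state.
- readout.observe(): the state, without advancing time (a new reading comes with each control period).
- vision.get_image(name): name is "scene" or "top"; returns a dict with "pixels" (480x640x3 uint8, blue, green, red), "z_map" (480x640 float32, m along the optical axis (not along the pixel's ray), 0 where there is no reading), "camera_matrix" (3x3 intrinsics, pixels), "position" and "rotation" of the camera in the world. Camera axes: x right, y up, looking along -z (the intrinsics and any distortion apply to the point x, -y, -z); pixel columns grow to the right and rows downward; lengths in m; the calibration is good to about 2 mm. A picture is of the moment at which its call begins.
- sign_off(): hands the job in; it is judged then, once.
The state is a dict: "clock": time; "joints": joint angles; "dq": joint speeds; "joint_efforts": joint torques, N m; "position": TCP position; "ee_rot": TCP orientation; "force": force on the tool from outside, world axes, zero at the start; "ft_torque": the same for the moment, N m; "width": opening from 0.0 (shut) to 1.0 (fully open); "gripper_force": force on a finger pad.
Only numpy, scipy, OpenCV 4.12 (cv2) and the standard library are available. Lean on these libraries where they do the work, as an engineer would, in place of code of your own. Each camera call takes 0.05 s, during which the arm holds its last target. There are 200 camera calls.

## Working session

There is one attempt and no reset: what is moved stays moved. The work goes in short steps, Python scripts to look and compute and a shell command to move; the robot and the scene stay as the last step left them, time stands still between calls to the robot, and variables do not carry over. Pictures are saved under pics/ and viewed, at most 14 in all, crops included, and the job is handed in when it is done.

```bash
mkdir -p pics; cat > h.py <<'E'
import numpy as np, cv2
from cell import readout, vision, arm
def grab(name):
    d=vision.get_image(name); return d
def cloud(d):
    K=np.array(d["camera_matrix"]);z=d["z_map"]
    v,u=np.mgrid[0:480,0:640]
    x=(u-K[0,2])/K[0,0]*z; y=(v-K[1,2])/K[1,1]*z
    P=np.stack([x,-y,-z],-1)
    return P@np.array(d["rotation"]).T+np.array(d["position"])
def proj(d,p):
    K=np.array(d["camera_matrix"]);q=np.array(d["rotation"]).T@(np.array(p)-d["position"])
    return K[0,0]*q[0]/-q[2]+K[0,2], K[1,1]*-q[1]/-q[2]+K[1,2]
E
python3 - <<'E'
from h import *
for n in("scene","top"):
    d=grab(n); cv2.imwrite(f"pics/{n}0.png",d["pixels"]); np.savez(f"{n}0.npz",**d); print(n,d["position"],np.round(d["rotation"],3).tolist(),d["camera_matrix"],{k:np.shape(v) for k,v in d.items()})
o=readout.observe();print(o["position"],o["ee_rot"],o["force"],o["width"],o["clock"],arm.tcp_to_grasp)
E
```

```text
scene [ 1.02477102 -0.80457586  0.74326372] [0.932, 0.275, 0.534] [[515.11957735   0.         323.12183114]
 [  0.         515.11957735 239.98669435]
 [  0.           0.           1.        ]] {'pixels': (480, 640, 3), 'z_map': (480, 640), 'camera_matrix': (3, 3), 'position': (3,), 'rotation': (3,)}
top [ 0.4202988  -0.07025951  1.43998628] [0.06, -0.048, -1.599] [[574.01705159   0.         310.74239454]
 [  0.         574.01705159 245.4982278 ]
 [  0.           0.           1.        ]] {'pixels': (480, 640, 3), 'z_map': (480, 640), 'camera_matrix': (3, 3), 'position': (3,), 'rotation': (3,)}
[ 0.19747258 -0.59253131  0.22605548] [-3.09975799e+00 -5.02941787e-01  5.33796780e-04] [ 0.86307459  0.23407153 -0.181296  ] 1.0004690731629138 0.1 -0.0188
```

View pics/scene0.png

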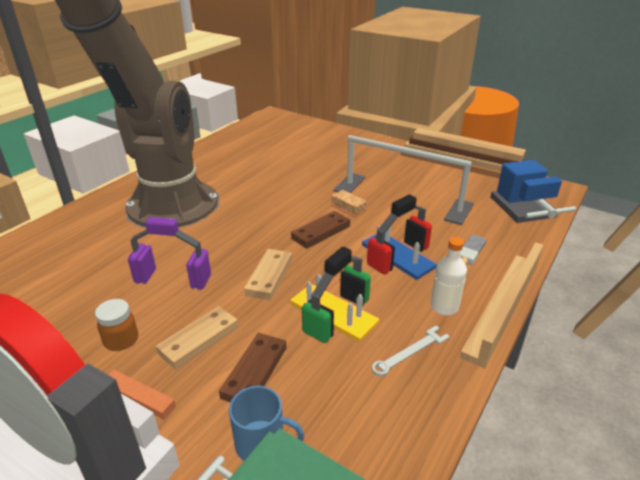

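View pics/top0.png

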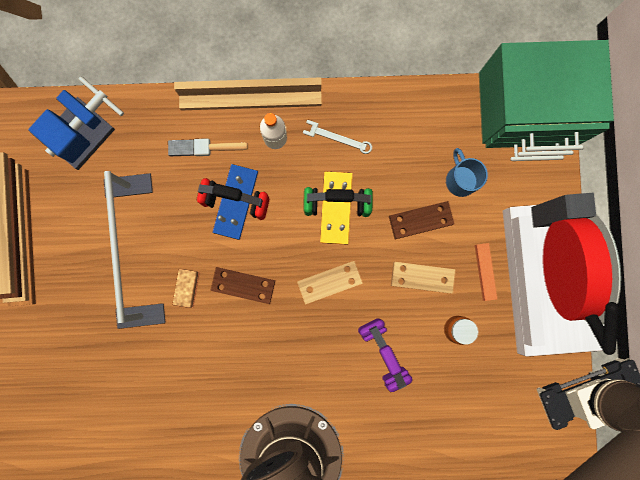

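The scene view shows red ears at (405,215), green ears at (338,265), and the rail at (410,150). In the top view the pale boards are at (330,282) and (423,277), the dark boards at (243,285) and (421,220), the blue jig at (235,202), the yellow jig at (337,208), and the rail at column ~113, rows 180-320. The purple set at (385,355) is a decoy. Next I'll measure poses.

```bash
cat >> h.py <<'E'
from scipy.spatial.transform import Rotation as R
def fix(d):
    d=dict(d); r=np.array(d["rotation"])
    if r.shape==(3,): d["rotation"]=R.from_rotvec(r).as_matrix()
    return d
def rect(P):
    (c,s,a)=cv2.minAreaRect((P[:,:2]*1000).astype(np.float32)); 
    if s[0]<s[1]: s=s[::-1]; a+=90
    return np.round(c,1),np.round(s,1),round((a+90)%180-90,1)
def find(d,W,colmask,zlo,zhi,minpx=60):
    m=(colmask&(W[...,2]>zlo)&(W[...,2]<zhi)&(d["z_map"]>0)).astype(np.uint8)
    m=cv2.morphologyEx(m,cv2.MORPH_OPEN,np.ones((2,2)))
    n,l,st,ce=cv2.connectedComponentsWithStats(m)
    for i in range(1,n):
        if st[i,4]>minpx:
            P=W[l==i]; yield np.round(ce[i]),st[i,4],rect(P),np.round(np.median(P[:,2]),4),l==i
def cols(d):
    h,s,v=cv2.split(cv2.cvtColor(d["pixels"],cv2.COLOR_BGR2HSV)); return h.astype(int),s.astype(int),v.astype(int)
E
python3 - <<'E'
from h import *
d=fix(np.load("top0.npz")); W=cloud(d); h,s,v=cols(d)
allm=np.ones_like(h,bool)
print("bench z",np.median(W[330:400,150:220,2]))
for nm,m,a,b in(("blue",(abs(h-108)<12)&(s>120),.006,.022),("yellow",(abs(h-27)<6)&(s>150),.006,.022),("boards",allm,.016,.028),("crown",(v<60),.14,.19),("bar",allm,.14,.165)):
    for r in find(d,W,m,a,b):
        print(nm,*r[:4], "bgr",np.median(d["pixels"][r[4]],0))
        if nm=="boards" and 130<r[2][1][0]<165 and 50<r[2][1][1]<70:
            # holes: points inside the rect
            c,_,a_=r[2]; t=np.radians(a_); 
            D=(W[...,:2]*1000-c)@np.array([[np.cos(t),-np.sin(t)],[np.sin(t),np.cos(t)]])
            ins=(abs(D[...,0])<68)&(abs(D[...,1])<25)
            g=v.astype(float); med=np.median(g[ins])
            hm=(ins&((v<med*0.75))).astype(np.uint8)
            n,l,st,ce=cv2.connectedComponentsWithStats(hm)
            print("   holes",[np.round(D[l==i].mean(0),0).tolist()+[int(st[i,4])] for i in range(1,n) if st[i,4]>4])
o=readout.observe();print(R.from_rotvec(o["ee_rot"]).as_matrix().round(3).tolist())
E
```

```text
bench z 0.0009428622902158956
blue [243. 180.] 596 (array([580.5,  19.7]), array([363.7,  81.7]), 37.4) 0.015 bgr [172.  95.  45.]
blue [232. 219.] 925 (array([539.4,  37.6]), array([304. , 104.5]), 61.1) 0.0145 bgr [172.  95.  45.]
yellow [338. 181.] 374 (array([ 558.5, -120.9]), array([286.4,  68.4]), -6.7) 0.0149 bgr [ 62. 228. 252.]
yellow [336. 223.] 1050 (array([ 520.3, -118.8]), array([210.6,  71.1]), -7.3) 0.0146 bgr [ 60. 225. 251.]
boards [249. 100.] 1507 (array([675.5,  94.6]), array([490.1, 359.1]), -3.4) 0.0189 bgr [119. 184. 228.]
boards [ 68. 116.] 115 (array([855.4, 533.2]), array([55.1, 25.5]), 49.8) 0.0219 bgr [97. 87. 88.]
boards [ 92. 140.] 587 (array([646.1, 210.4]), array([706.2, 142.3]), 62.6) 0.0207 bgr [94. 85. 85.]
boards [201. 147.] 673 (array([652. ,  65.1]), array([516.1, 147.3]), 46.2) 0.019 bgr [144. 156. 183.]
boards [ 26. 245.] 674 (array([516.6, 301.8]), array([761.3, 343.3]), 83.4) 0.0202 bgr [ 57.5 106.5 169. ]
boards [423. 221.] 1251 (array([ 530.5, -237.1]), array([391.5,  81.6]), -68.3) 0.0222 bgr [ 38.  61. 109.]
boards [487. 272.] 634 (array([
[... 1087 characters left out ...]
) 0.1502 bgr [57. 82. 47.]
bar [115. 247.] 1113 (array([434.3, 267. ]), array([595.6, 318. ]), 59.5) 0.1539 bgr [168. 184. 191.]
bar [227. 193.] 332 (array([554.5,  35.1]), array([337.3,  52. ]), 46.9) 0.1598 bgr [32. 34. 36.]
bar [340. 196.] 329 (array([548.7, -97.5]), array([254.8,  62.9]), -25.8) 0.1592 bgr [30. 32. 34.]
bar [548. 213.] 91 (array([ 563.9, -596.5]), array([50.2, 18.7]), 23.2) 0.1561 bgr [45. 47. 50.]
bar [554. 272.] 355 (array([ 383.9, -353.8]), array([539.1, 190.7]), -77.8) 0.1579 bgr [ 19.  22. 150.]
bar [391. 361.] 341 (array([ 320.6, -176.5]), array([288.4,  41.8]), 38.6) 0.1593 bgr [177.  62. 153.]
[[0.949, 0.316, -0.001], [0.316, -0.949, 0.001], [-0.0, -0.001, -1.0]]
```

```bash
cat >> h.py <<'E'
def cast(d,uv,z):
    K=np.array(d["camera_matrix"]);uv=np.atleast_2d(uv).astype(float)
    r=np.stack([(uv[:,0]-K[0,2])/K[0,0],-(uv[:,1]-K[1,2])/K[1,1],-np.ones(len(uv))],-1)@d["rotation"].T
    p=np.array(d["position"]); return p+r*((z-p[2])/r[:,2])[:,None]
def box(P):
    # orientation by moments, centre/size by extents (mm, deg)
    Q=P[:,:2]*1000; w,V=np.linalg.eigh(np.cov((Q-Q.mean(0)).T)); a=V[:,1]
    if a[0]<0: a=-a
    b=np.array([-a[1],a[0]]); M=np.stack([a,b],1); q=Q@M
    lo,hi=np.percentile(q,[.5,99.5],axis=0)
    return np.round(M@((lo+hi)/2),1),np.round(hi-lo,0),round(np.degrees(np.arctan2(a[1],a[0])),1)
def comps(d,m,z,minpx=60):
    m=cv2.morphologyEx(m.astype(np.uint8),cv2.MORPH_OPEN,np.ones((2,2)))
    n,l,st,ce=cv2.connectedComponentsWithStats(m)
    for i in range(1,n):
        if st[i,4]>minpx:
            v,u=np.nonzero(l==i); yield np.round(ce[i]),st[i,4],box(cast(d,np.stack([u,v],1),z)),l==i
def holes(d,b,z,frac=.75):
    c,_,a=b; t=np.radians(a); vv,uu=np.mgrid[0:480,0:640]
    D=(cast(d,np.stack([uu.ravel(),vv.ravel()],1),z)[:,:2]*1000-c)@np.array([[np.cos(t),-np.sin(t)],[np.sin(t),np.cos(t)]])
    D=D.reshape(480,640,2); v=d["pixels"].max(-1).astype(int)
    ins=(abs(D[...,0])<68)&(abs(D[...,1])<26); hm=(ins&(v<np.median(v[ins])*frac)).astype(np.uint8)
    n,l,st,ce=cv2.connectedComponentsWithStats(hm)
    return [np.round(D[l==i].mean(0)).tolist()+[int(st[i,4])] for i in range(1,n) if st[i,4]>4]
E
python3 - <<'E'
from h import *
d=fix(np.load("top0.npz")); W=cloud(d); h,s,v=cols(d); z=W[...,2]
ok=(W[...,0]>.25)&(W[...,0]<.75)&(W[...,1]<.4)&(W[...,1]>-.4)
for nm,m,zz in(("blue",(abs(h-108)<12)&(s>120)&(z<.025),.014),("yellow",(abs(h-27)<6)&(s>150)&(z<.03),.014),("crown",(v<70)&(z>.165)&(z<.19),.176),("bar",(z>.14)&(z<.165)&(W[...,1]>.2),.155)):
    for r in comps(d,m&ok,zz): print(nm,*r[:3],np.median(z[r[3]]).round(4))
for r in comps(d,(z>.016)&(z<.028)&ok,.022,800): print("board",*r[:3],np.median(d["pixels"][r[3]],0),holes(d,r[2],.022))
# studs: high pixels over jigs
for r in comps(d,(z>.055)&(z<.075)&ok&(s<90),.0685,3): print("stud",*r[:3])
E
```

```text
blue [243. 180.] 604 (array([690. , 105.2]), array([76., 65.]), np.float64(59.4)) 0.015
blue [232. 219.] 937 (array([591.9, 134.7]), array([94., 70.]), np.float64(-18.5)) 0.0145
yellow [338. 181.] 382 (array([ 677. , -134.7]), array([71., 47.]), np.float64(-87.2)) 0.0149
yellow [336. 223.] 1058 (array([ 572.6, -125.2]), array([102.,  67.]), np.float64(-5.1)) 0.0146
bar [115. 249.] 1087 (array([517.9, 378.8]), array([340.,  16.]), np.float64(4.9)) 0.1538
board [420. 221.] 1148 (array([ 571.2, -335.8]), array([143.,  62.]), np.float64(-74.9)) [ 38.  61. 109.] [[59.0, 19.0, 13], [-43.0, 23.0, 5], [58.0, -14.0, 11], [-47.0, -7.0, 8]]
board [330. 283.] 1313 (array([ 423.5, -106.1]), array([148.,  59.]), np.float64(-71.6)) [121. 187. 229.] [[51.0, 20.0, 21]]
board [422. 278.] 1212 (array([ 429.6, -333.4]), array([141.,  60.]), np.float64(80.2)) [119. 185. 228.] [[48.0, -19.0, 13], [-56.0, -4.0, 13], [47.0, 12.0, 12]]
board [243. 286.] 1278 (array([422.4, 108.7]), array([149.,  59.]), np.float64(75.4)) [ 38.  62. 109.] [[60.0, -18.0, 13], [-43.0, -17.0, 7], [60.0, 16.0, 10], [-44.0, 16.0, 8
[... 939 characters left out ...]
9]), array([20.,  6.]), np.float64(-10.5))
stud [316. 208.] 17 (array([603.6, -75.5]), array([13.,  6.]), np.float64(-17.0))
stud [360. 206.] 4 (array([ 604.9, -183.7]), array([3., 3.]), np.float64(-17.7))
stud [361. 211.] 24 (array([ 593.2, -183.6]), array([15., 11.]), np.float64(-24.1))
stud [221. 218.] 18 (array([586. , 152.6]), array([12.,  8.]), np.float64(64.5))
stud [234. 222.] 19 (array([577.5, 121.5]), array([11.,  9.]), np.float64(74.5))
stud [330. 227.] 17 (array([ 558. , -107.7]), array([10.,  8.]), np.float64(-16.8))
stud [343. 228.] 15 (array([ 555. , -139.3]), array([10.,  8.]), np.float64(-45.8))
stud [137. 318.] 16 (array([355. , 357.1]), array([12.,  5.]), np.float64(-0.1))
```

```bash
python3 - <<'E'
from h import *
d=fix(np.load("top0.npz")); W=cloud(d); h,s,v=cols(d); z=W[...,2]
ok=(W[...,0]>.25)&(W[...,0]<.75)&(W[...,1]<.45)&(W[...,1]>-.45)
for r in comps(d,(z>.147)&(z<.175)&(v<80)&ok,.160): print("crown",*r[:3],np.median(z[r[3]]).round(4))
for nm,m in(("red",((h<8)|(h>172))&(s>150)),("green",(abs(h-65)<20)&(s>100))):
    for r in comps(d,m&ok&(z<.1)&(z>.03),.062,40): print(nm,*r[:3],np.median(z[r[3]]).round(4))
for r in comps(d,(z>.016)&(z<.028)&ok,.022,800): print("board",*r[:3],np.median(d["pixels"][r[3]],0),holes(d,r[2],.022,.87))
for nm,m in(("bottlecap",(abs(h-10)<8)&(s>170)&(z>.13)&(z<.19)),):
    for r in comps(d,m&ok,.17,20): print(nm,*r[:3])
# bar ends
for r in comps(d,(z>.14)&(z<.165)&(W[...,1]>.2)&(W[...,1]<.5)&(W[...,0]<.8),.155): print("bar",*r[:3])
E
```

```text
crown [227. 193.] 326 (array([633. , 122.8]), array([63., 26.]), np.float64(75.0)) 0.16
crown [340. 196.] 314 (array([ 618.4, -130.9]), array([63., 26.]), np.float64(87.7)) 0.1593
red [206. 182.] 52 (array([676.9, 188.6]), array([20., 15.]), np.float64(-88.7)) 0.0748
red [263. 207.] 215 (array([614.1,  53.3]), array([64., 25.]), np.float64(-14.5)) 0.0708
red [202. 199.] 100 (array([633.2, 197.3]), array([31., 23.]), np.float64(3.6)) 0.0724
green [309. 203.] 179 (array([621.8, -60.2]), array([66., 21.]), np.float64(0.2)) 0.0739
green [369. 192.] 43 (array([ 639.4, -204.9]), array([18., 13.]), np.float64(81.8)) 0.0742
green [368. 210.] 104 (array([ 596.4, -201.5]), array([30., 21.]), np.float64(-8.3)) 0.0718
board [423. 221.] 1251 (array([ 571.5, -339.2]), array([149.,  60.]), np.float64(-77.3)) [ 38.  61. 109.] [[55.0, 20.0, 17], [-48.0, 23.0, 7], [54.0, -11.0, 13], [-49.0, -9.0, 9]]
board [330. 283.] 1313 (array([ 423.5, -106.1]), array([148.,  59.]), np.float64(-71.6)) [121. 187. 229.] [[22.0, 21.0, 88], [51.0, -13.0, 25], [-50.0, 24.0, 6], [-55.0, 4.0, 27]]
board [424. 278.] 1295 (array([ 429. , -337.2]), array([149.,  59.]), np.float64(81.1)) [119. 185. 228.] [[54.0, -19.0, 32], [-50.0, -2.0, 36], [54.0, 13.0, 40], [35.0, 17.0, 5], [-3.0, 18.0, 33]]
board [243. 286.] 1278 (array([422.4, 108.7]), array([149.,  59.]), np.float64(75.4)) [ 38.  62. 109.] [[60.0, -18.0, 14], [-43.0, -18.0, 11], [59.0, 14.0, 15], [-44.0, 15.0, 9]]
bar [115. 247.] 1113 (array([518.6, 378.8]), array([341.,  16.]), np.float64(5.0))
```

```bash
cat >> h.py <<'E'
def plan(x,y,z,yaw,now=None):
    o=readout.observe(); M=R.from_rotvec(o["ee_rot"]).as_matrix(); p=np.array(o["position"])
    cur=np.degrees(np.arctan2(M[1,0],M[0,0])); t=(yaw-cur+180)%360-180
    a=np.radians(yaw); X=np.array([np.cos(a),np.sin(a),0]);Y=np.array([np.sin(a),-np.cos(a),0])
    D=np.array([x,y,z])-p
    print("t=%.2f pos"%o["clock"],p.round(4),"yaw %.1f"%cur,"| turn units %.2f"%(-t/4),"then shift x %.2f y %.2f z %.2f"%(D@X/.04,D@Y/.04,-D[2]/.04),"F",np.round(o["force"],1),"w %.2f"%o["width"],"tilt",M[:,2].round(3))
E
python3 -m creep '[[0.2,-0.4,-0.5,0,1],[0.6,-0.97,-0.5,0,1],[0.6,-0.97,-0.5,0,1],[0.6,-0.97,0,0,1],[0.6,-0.97,0,0,1],[0.6,-0.97,0,0,1],[0.6,-0.97,0,0,1],[0.6,-0.97,0,0,1],[0.6,-0.97,0,0,1],[0.6,-0.97,0,-1,1],[0,0,0,-1,1],[0,0,0,-1,1]]'
python3 -m creep '[[0,0,0,-1,1],[0,0,0,-1,1],[0,0,0,-1,1],[0,0,0,-1,1],[0,0,0,-1,1],[0,0,0,-1,1],[0,0,0,-1,1],[0,0,0,-1,1],[0,0,0,-1,1],[0,0,0,-1,1],[0,0,0,-1,1],[0,0,0,-0.15,1]]'
python3 -c "
from h import *
plan(.633,.123,.22,75)"
```

```text
clock: 1.6
position: [0.2946, -0.175, 0.2866]
ee_rot: [3.03, 0.83, -0.0]
force: [0.6, -0.1, -0.4]
width: 0.998
gripper_force: 0.0
clock: 3.1
position: [0.2945, -0.1755, 0.2866]
ee_rot: [-2.491, -1.913, 0.0]
force: [-0.1, 0.5, 2.0]
width: 1.002
gripper_force: 0.0
t=3.10 pos [ 0.2945 -0.1755  0.2866] yaw 75.0 | turn units 0.01 then shift x 9.40 y 6.24 z 1.66 F [-0.1  0.5  2. ] w 1.00 tilt [-0.  0. -1.]
```

```bash
python3 -m creep '[[0.94,0.62,0.16,0,1],[0.94,0.62,0.16,0,1],[0.94,0.62,0.16,0,1],[0.94,0.62,0.16,0,1],[0.94,0.62,0.16,0,1],[0.94,0.62,0.16,0,1],[0.94,0.62,0.16,0,1],[0.94,0.62,0.16,0,1],[0.94,0.62,0.16,0,1],[0.94,0.62,0.16,0,1],[0,0,0,0,0.8]]'
python3 - <<'E'
from h import *
plan(.633,.123,.136,75)
d=fix(grab("scene")); cv2.imwrite("pics/s1.png",d["pixels"]); W=cloud(d);h,s,v=cols(d);z=W[...,2]
print(proj(d,[.633,.123,.16]),proj(d,[.618,-.131,.16]))
E
```

```text
clock: 4.47
position: [0.6321, 0.1266, 0.221]
ee_rot: [-2.488, -1.914, 0.001]
force: [-0.2, 0.2, -0.5]
width: 0.933
gripper_force: 0.0
t=4.47 pos [0.6321 0.1266 0.221 ] yaw 75.1 | turn units 0.03 then shift x -0.08 y 0.04 z 2.12 F [-0.2  0.2 -0.5] w 0.93 tilt [-0.002  0.002 -1.   ]
(np.float64(402.6922782790047), np.float64(199.004559939761)) (np.float64(336.68137253873664), np.float64(253.63455255845813))
```

View pics/s1.png

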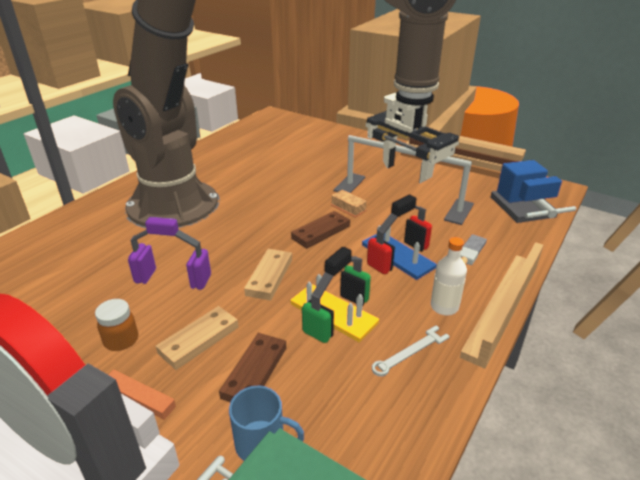

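The crown of the red ears sits under the gripper at pixel (404,203), matching the projected (403,199), so I'm descending.

```bash
python3 -m creep '[[-0.08,0.04,0.6,0,0.8],[0,0,0.6,0,0.8],[0,0,0.6,0,0.8],[0,0,0.32,0,0.8],[0,0,0,0,0.2],[0,0,0,0,0.1],[0,0,0,0,0.1],[0,0,0,0,0.1],[0,0,0,0,0.1]]' 30
python3 -m creep '[[0,0,0,0,0.1],[0,0,-0.3,0,0.1],[0,0,-0.6,0,0.1],[0,0,-1,0,0.1],[0,0,-1,0,0.1],[0,0,-1,0,0.1],[0,0,-1,0,0.1],[0,0,0,-1,0.1],[0,0,0,-1,0.1],[0,0,0,-1,0.1],[0,0,0,-1,0.1],[0,0,0,-1,0.1]]'
python3 -c "
from h import *
plan(.5834,.3845,.33,95)"
```

```text
clock: 5.65
position: [0.6323, 0.1201, 0.1382]
ee_rot: [2.492, 1.913, 0.001]
force: [0.9, -0.7, 1.1]
width: 0.305
gripper_force: 0.3
clock: 7.15
position: [0.6317, 0.1201, 0.3343]
ee_rot: [-2.119, -2.319, 0.001]
force: [-0.2, 0.3, -3.0]
width: 0.283
gripper_force: 29.9
t=7.15 pos [0.6317 0.1201 0.3343] yaw 95.2 | turn units 0.05 then shift x 6.69 y -0.63 z 0.11 F [-0.2  0.3 -3. ] w 0.28 tilt [-0. -0. -1.]
```

```bash
python3 -m creep '[[0.5,-0.05,0,0,0.1],[0.9,-0.09,0,0,0.1],[0.9,-0.09,0,0,0.1],[0.9,-0.09,0,0,0.1],[0.9,-0.09,0,0,0.1],[0.9,-0.09,0,0,0.1],[0.8,-0.09,0,0,0.1],[0.5,-0.04,0,0,0.1],[0.4,0,0,0.05,0.1],[0,0,0,0,0.1],[0,0,0,0,0.1]]'
python3 - <<'E'
from h import *
plan(.5834,.3845,.167,95)
d=fix(grab("scene")); cv2.imwrite("pics/s2.png",d["pixels"][60:320,240:640])
E
```

```text
clock: 8.52
position: [0.5843, 0.3836, 0.3339]
ee_rot: [2.127, 2.311, -0.001]
force: [-0.5, -0.1, -2.3]
width: 0.282
gripper_force: 29.9
t=8.53 pos [0.5843 0.3836 0.3339] yaw 94.7 | turn units -0.07 then shift x 0.02 y -0.02 z 4.17 F [-0.5 -0.1 -2.3] w 0.28 tilt [ 0.    -0.001 -1.   ]
```

View pics/s2.png

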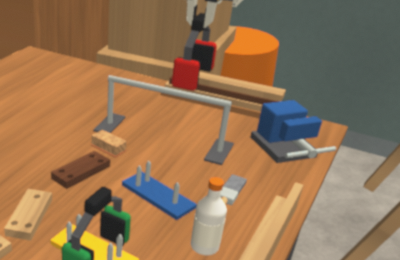

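The red ears hang in the gripper above the bar, at crop (190,65). The blue jig's studs are now in clear view. Lowering.

```bash
python3 -m creep '[[0,0,0.5,0,0.1],[0,0,0.8,0,0.1],[0,0,0.8,0,0.1],[0,0,0.8,0,0.1],[0,0,0.6,0,0.1],[0,0,0.3,0,0.1],[0,0,0.15,0,0.1],[0,0,0.1,0,0.1],[0,0,0.08,0,0.1],[0,0,0,0,0.1],[0,0,0,0,0.1]]'
```

```text
clock: 9.95
position: [0.5836, 0.385, 0.1691]
ee_rot: [2.126, 2.313, 0.001]
force: [-0.8, -0.6, -2.7]
width: 0.278
gripper_force: 29.9
```

```bash
python3 -m creep '[[0,0,0.06,0,0.1],[0,0,0.04,0,0.1],[0,0,0,0,0.1],[0,0,0,0,0.1]]'
```

```text
clock: 10.45
position: [0.5835, 0.3848, 0.1648]
ee_rot: [2.126, 2.313, 0.0]
force: [-0.8, -0.0, -0.3]
width: 0.281
gripper_force: 30.0
```

```bash
python3 -m creep '[[0,0,0.02,0,0.1],[0,0,0,0,0.36],[0,0,0,0,0.44],[0,0,0,0,0.5],[0,0,0,0,0.5],[0,0,-0.2,0,0.5],[0,0,-0.6,0,0.5],[0,0,-1,0,0.5],[0,0,-1,0,0.5],[0,0,-0.8,0,0.8]]'
python3 - <<'E'
from h import *
d=fix(grab("top")); W=cloud(d); h,s,v=cols(d); z=W[...,2]
ok=(W[...,0]>.25)&(W[...,0]<.75)&(W[...,1]<.45)&(W[...,1]>-.45)
for r in comps(d,(z>.147)&(z<.2)&(v<80)&ok,.160): print("crown",*r[:3],np.median(z[r[3]]).round(4))
for nm,m in(("red",((h<8)|(h>172))&(s>150)),):
    for r in comps(d,m&ok&(z<.14)&(z>.03),.09,40): print(nm,*r[:3],np.median(z[r[3]]).round(4))
for r in comps(d,(z>.016)&(z<.028)&ok,.022,800): print("board",*r[:3],np.median(d["pixels"][r[3]],0))
plan(.6184,-.1309,.25,87.7)
d=fix(grab("scene")); cv2.imwrite("pics/s3.png",d["pixels"][60:320,240:640])
E
```

```text
clock: 11.7
position: [0.5835, 0.3851, 0.3106]
ee_rot: [2.126, 2.313, 0.003]
force: [0.4, -0.2, 0.4]
width: 0.563
gripper_force: 0.0
crown [340. 196.] 318 (array([ 618. , -130.9]), array([63., 27.]), np.float64(87.3)) 0.1593
crown [109. 218.] 441 (array([584.4, 383. ]), array([94., 29.]), np.float64(-86.9)) 0.185
red [154. 220.] 371 (array([586.6, 309.9]), array([68., 38.]), np.float64(11.0)) 0.0895
board [422. 220.] 1279 (array([ 571.7, -339.4]), array([149.,  59.]), np.float64(-77.9)) [ 41.  66. 115.]
board [330. 283.] 1293 (array([ 423.5, -106.2]), array([148.,  59.]), np.float64(-72.2)) [128. 196. 235.]
board [403. 283.] 1312 (array([ 420.2, -283.3]), array([149.,  59.]), np.float64(80.6)) [127. 194. 234.]
board [243. 286.] 1280 (array([422.3, 108.6]), array([149.,  59.]), np.float64(75.6)) [ 41.  66. 116.]
t=11.75 pos [0.5843 0.3862 0.3151] yaw 94.8 | turn units 1.78 then shift x -12.88 y 1.37 z 1.63 F [ 0.3 -0.2  4. ] w 0.61 tilt [ 0.006  0.005 -1.   ]
```

View pics/s3.png

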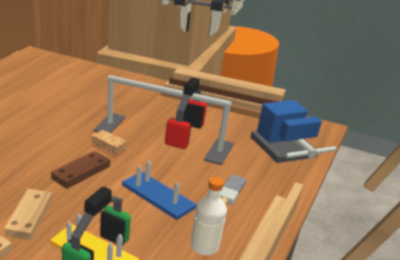

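The red ears hang astride the bar at crop (185,115). One pale board has been knocked by ~5 cm, so I'll use its new pose. Going for the green ears now.

```bash
python3 -m creep '[[0,0,0,0.9,0.8],[0,0,0,0.88,0.8],[-0.6,0.07,0,0,0.8],[-1,0.11,0,0,0.8],[-1,0.11,0,0,0.8],[-1,0.11,0,0,0.8],[-1,0.11,0,0,0.8],[-1,0.11,0,0,0.8],[-1,0.11,0,0,0.8],[-1,0.11,0.3,0,0.8],[-1,0.11,0.5,0,0.8],[-1,0.11,0.5,0,0.8]]'
python3 -m creep '[[-1,0.11,0.5,0,0.8],[-1,0.11,0.5,0,0.8],[-0.8,0.05,0.5,0,0.8],[-0.4,0,0.5,0,0.8],[0,0,0,0,0.8],[0,0,0,0,0.8]]'
python3 -c "
from h import *
plan(.6182,-.1309,.136,87.5)"
```

```text
clock: 13.3
position: [0.6103, -0.0019, 0.2553]
ee_rot: [2.265, 2.177, 0.0]
force: [-0.3, 0.4, -1.4]
width: 0.8
gripper_force: 0.0
clock: 14.05
position: [0.6167, -0.1267, 0.1767]
ee_rot: [-2.263, -2.179, -0.002]
force: [-0.1, 0.4, -0.2]
width: 0.804
gripper_force: 0.0
t=14.05 pos [ 0.6167 -0.1267  0.1767] yaw 87.8 | turn units 0.08 then shift x -0.10 y 0.04 z 1.02 F [-0.1  0.4 -0.2] w 0.80 tilt [ 0.001  0.001 -1.   ]
```

```bash
python3 -m creep '[[-0.1,0.04,0.3,0,0.8],[0,0,0.4,0,0.8],[0,0,0.3,0,0.8],[0,0,0,0,0.2],[0,0,0,0,0.1],[0,0,0,0,0.1],[0,0,0,0,0.1],[0,0,0,0,0.1],[0,0,0,0,0.1],[0,0,0,0,0.1],[0,0,0,0,0.1]]' 30
python3 -m creep '[[0,0,-0.3,0,0.1],[0,0,-0.6,0,0.1],[0,0,-1,0,0.1],[0,0,-1,0,0.1],[0,0,-1,0,0.1],[0,0,-1,0,0.1],[0,0,0,-0.9,0.1],[0,0,0,-0.9,0.1],[0,0,0,0,0.1]]'
python3 -c "
from h import *
plan(.4538,.3731,.335,95)"
```

```text
clock: 15.42
position: [0.6177, -0.133, 0.136]
ee_rot: [2.265, 2.177, 0.0]
force: [-0.0, 0.7, 0.7]
width: 0.278
gripper_force: 29.9
clock: 16.55
position: [0.6174, -0.1329, 0.3324]
ee_rot: [-2.124, -2.314, 0.0]
force: [0.8, 0.8, -2.6]
width: 0.279
gripper_force: 29.9
t=16.55 pos [ 0.6174 -0.1329  0.3324] yaw 94.9 | turn units -0.02 then shift x 12.96 y -2.97 z -0.07 F [ 0.8  0.8 -2.6] w 0.28 tilt [-0.  0. -1.]
```

```bash
python3 -m creep '[[0.6,-0.3,-0.1,0,0.1],[1,-0.3,0,0,0.1],[1,-0.3,0,0,0.1],[1,-0.3,0,0,0.1],[1,-0.3,0,0,0.1],[1,-0.3,0,0,0.1],[1,-0.3,0,0,0.1],[1,-0.3,0,0,0.1],[1,-0.3,0,0,0.1],[1,-0.27,0,0,0.1],[1,0,0,0,0.1],[1,0,0,0,0.1]]'
python3 -m creep '[[0.8,0,0,0,0.1],[0.5,0,0,0,0.1],[0.06,0,0,0,0.1],[0,0,0,0,0.1],[0,0,0,0,0.1]]'
python3 -c "
from h import *
plan(.4538,.3731,.167,95)"
```

```text
clock: 18.05
position: [0.4591, 0.3202, 0.3363]
ee_rot: [2.126, 2.312, 0.0]
force: [0.6, 0.2, -2.0]
width: 0.276
gripper_force: 30.0
clock: 18.68
position: [0.4554, 0.3722, 0.336]
ee_rot: [2.126, 2.312, -0.0]
force: [-0.2, 0.1, -2.3]
width: 0.28
gripper_force: 30.0
t=18.68 pos [0.4554 0.3722 0.336 ] yaw 94.8 | turn units -0.05 then shift x 0.03 y -0.04 z 4.22 F [-0.2  0.1 -2.3] w 0.28 tilt [ 0.    -0.001 -1.   ]
```

```bash
python3 -m creep '[[0.03,-0.04,0.5,0,0.1],[0,0,0.8,0,0.1],[0,0,0.8,0,0.1],[0,0,0.8,0,0.1],[0,0,0.6,0,0.1],[0,0,0.4,0,0.1],[0,0,0.2,0,0.1],[0,0,0.12,0,0.1],[0,0,0.06,0,0.1],[0,0,0,0,0.1],[0,0,0.05,0,0.1],[0,0,0,0,0.1]]'
```

```text
clock: 20.18
position: [0.4533, 0.3745, 0.1628]
ee_rot: [2.124, 2.315, 0.001]
force: [-0.6, -0.9, -1.9]
width: 0.283
gripper_force: 30.0
```

```bash
python3 -m creep '[[0,0,0.05,0,0.1],[0,0,0,0,0.1],[0,0,0,0,0.36],[0,0,0,0,0.44],[0,0,0,0,0.5],[0,0,0,0,0.5],[0,0,-0.2,0,0.5],[0,0,-0.6,0,0.5],[0,0,-1,0,0.5],[0,0,-0.8,0,1]]'
python3 -m creep '[[-0.6,0,0,0,1],[-1,0,0,0,1],[-1,0,0,0,1],[-1,0,0,0,1],[-1,0,0,0,1],[-0.5,0,0,0,1]]'
cat >look.py <<'E'
from h import *
d=fix(grab("top")); W=cloud(d); h,s,v=cols(d); z=W[...,2]
ok=(W[...,0]>.25)&(W[...,0]<.75)&(W[...,1]<.45)&(W[...,1]>-.45)
for r in comps(d,(z>.147)&(z<.2)&(v<80)&ok,.187): print("crown",*r[:3],np.median(z[r[3]]).round(4))
for r in comps(d,(z>.016)&(z<.028)&ok,.022,800): print("board",*r[:3],np.median(d["pixels"][r[3]],0),holes(d,r[2],.022,.8))
for r in comps(d,(z>.058)&(z<.074)&ok&(s<100),.0685,5): print("stud",*r[:3])
cv2.imwrite("pics/t_last.png",d["pixels"]); 
e=fix(grab("scene")); cv2.imwrite("pics/s_last.png",e["pixels"])
E
python3 look.py; cp pics/s_last.png pics/s4.png
python3 - <<'E'
import cv2; a=cv2.imread("pics/t_last.png");b=cv2.imread("pics/s4.png")
cv2.imwrite("pics/c5.png",cv2.hconcat([a[120:345,90:480],b[80:305,240:640]]))
E
```

```text
clock: 21.42
position: [0.4532, 0.3748, 0.2668]
ee_rot: [-2.124, -2.315, -0.002]
force: [0.9, -0.4, -0.2]
width: 0.566
gripper_force: 0.0
clock: 22.18
position: [0.471, 0.1688, 0.2652]
ee_rot: [2.126, 2.311, -0.0]
force: [0.4, 0.2, 0.0]
width: 0.997
gripper_force: 0.0
crown [109. 218.] 440 (array([581.3, 371.2]), array([97., 28.]), np.float64(-86.0)) 0.1854
crown [102. 278.] 89 (array([447.1, 398.3]), array([29., 18.]), np.float64(32.0)) 0.1863
board [423. 220.] 1260 (array([ 571.7, -339.4]), array([149.,  60.]), np.float64(-77.9)) [ 41.  66. 116.] [[54.0, 20.0, 13], [-49.0, 22.0, 7], [55.0, -10.0, 11], [-50.0, -9.0, 8]]
board [330. 283.] 1305 (array([ 423.5, -106. ]), array([148.,  59.]), np.float64(-71.6)) [129. 197. 235.] [[51.0, 20.0, 24]]
board [403. 282.] 1312 (array([ 420.3, -283.5]), array([149.,  59.]), np.float64(80.8)) [127. 194. 234.] [[53.0, -18.0, 18], [-52.0, -4.0, 16], [50.0, 13.0, 11]]
board [243. 286.] 1272 (array([422.4, 108.7]), array([149.,  59.]), np.float64(75.5)) [ 41.  65. 116.] [[60.0, -18.0, 12], [-43.0, -17.0, 7], [60.0, 15.0, 11], [-44.0, 16.0, 8]]
stud [239. 179.] 11 (array([681.1, 108.2]), array([11.,  6.]), np.float64(-28.8))
stud [123. 183.] 10 (array([680.5, 387.7]), array([8., 5.]), np.float64(-17.8))
stud [332. 184.] 14 (array([ 661.6, -117.1]), array([10.,  6.]), np.float64(-8.9))
stud [345. 185.] 15 (array([ 658.2, -149.2]), array([10.,  7.]), np.float64(-11.2))
stud [221. 218.] 17 (array([586.1, 152.9]), array([11.,  8.]), np.float64(72.0))
stud [234. 222.] 16 (array([577.8, 122.6]), array([10., 10.]), np.float64(32.6))
stud [330. 227.] 15 (array([ 558.3, -108.2]), array([10.,  8.]), np.float64(-45.7))
stud [343. 228.] 14 (array([ 555.6, -138.8]), array([7., 7.]), np.float64(-5.1))
stud [105. 234.] 8 (array([556.3, 433.2]), array([7., 5.]), np.float64(43.9))
```

View pics/c5.png

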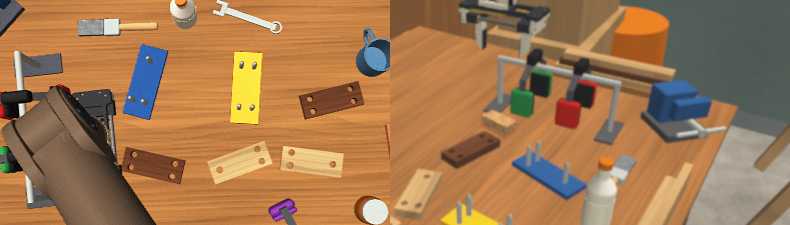

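The two ear defenders hang on the bar at crop (535,85) and (575,100). Both jigs are clear: blue at (147,82), yellow at (246,88). I'll cross-check the jig poses using their base outlines.

```bash
python3 - <<'E'
from h import *
d=fix(grab("top")); W=cloud(d); h,s,v=cols(d); z=W[...,2]
ok=(W[...,0]>.25)&(W[...,0]<.75)&(W[...,1]<.3)&(W[...,1]>-.3)
for nm,m in(("blue",(abs(h-108)<12)&(s>120)),("yellow",(abs(h-27)<6)&(s>150))):
    m=cv2.morphologyEx((m&ok&(z<.03)&(z>.008)).astype(np.uint8),cv2.MORPH_CLOSE,np.ones((9,9)))>0
    for r in comps(d,m,.014,500): print(nm,*r[:3])
for r in comps(d,(abs(h-10)<10)&(s>170)&(z>.1)&(z<.2),.165,15): print("cap",*r[:3])
plan(.4224,.1087,.12,75.5)
E
```

```text
blue [236. 202.] 1954 (array([632.4, 123.2]), array([177.,  69.]), np.float64(-16.2))
yellow [337. 208.] 1951 (array([ 609.8, -128.4]), array([177.,  68.]), np.float64(-5.2))
cap [271. 120.] 118 (array([794.5,  19.8]), array([29., 24.]), np.float64(19.9))
cap [552. 236.] 45 (array([ 513. , -599.1]), array([25., 14.]), np.float64(-89.3))
cap [548. 254.] 16 (array([ 474.7, -586.8]), array([14.,  7.]), np.float64(55.2))
cap [547. 263.] 17 (array([ 453.4, -582.2]), array([14.,  6.]), np.float64(8.3))
cap [550. 278.] 22 (array([ 420.6, -588.3]), array([19.,  6.]), np.float64(-14.6))
cap [550. 287.] 20 (array([ 400.4, -587.1]), array([15.,  9.]), np.float64(48.0))
cap [559. 305.] 41 (array([ 361.2, -603.7]), array([21., 18.]), np.float64(-19.6))
cap [565. 310.] 19 (array([ 347.2, -616.2]), array([12.,  9.]), np.float64(-61.2))
t=22.32 pos [0.4709 0.1705 0.2652] yaw 94.8 | turn units 4.82 then shift x -1.80 y -0.79 z 3.63 F [-0.1  0.5  1. ] w 1.00 tilt [ 0.001 -0.    -1.   ]
```

```bash
python3 -m creep '[[0,0,0,1,1],[0,0,0,1,1],[0,0,0.4,1,1],[0,0,0.8,1,1],[0,0,0.8,0.82,1],[-0.6,-0.27,0.8,0,1],[-0.6,-0.27,0.8,0,1],[-0.6,-0.26,0,0,1],[0,0,0,0,1],[0,0,0,0,1]]'
python3 -c "
from h import *
plan(.4224,.1087,.007,75.5)"
```

```text
clock: 23.58
position: [0.4227, 0.111, 0.1213]
ee_rot: [2.481, 1.928, 0.003]
force: [0.5, 0.0, -0.5]
width: 0.998
gripper_force: 0.0
t=23.57 pos [0.4227 0.111  0.1213] yaw 75.7 | turn units 0.05 then shift x -0.06 y 0.01 z 2.86 F [ 0.5  0.  -0.5] w 1.00 tilt [ 0.002  0.001 -1.   ]
```

```bash
python3 -m creep '[[-0.06,0.01,0.6,0.05,1],[0,0,0.8,0,1],[0,0,0.8,0,1],[0,0,0.5,0,1],[0,0,0.16,0,1],[0,0,0,0,0.6],[0,0,0,0,0.5],[0,0,0,0,0.5],[0,0,0,0,0.5],[0,0,0,0,0.5],[0,0,0,0,0.5]]' 35
python3 -c "
from h import *
plan(.4224,.1087,.007,75.5)"
```

```text
clock: 24.95
position: [0.4221, 0.1069, 0.0068]
ee_rot: [2.485, 1.921, 0.001]
force: [0.9, -1.3, 7.3]
width: 0.654
gripper_force: 35.0
t=24.95 pos [0.4221 0.1069 0.0068] yaw 75.4 | turn units -0.02 then shift x 0.04 y -0.00 z -0.00 F [ 0.9 -1.3  7.3] w 0.65 tilt [ 0.001  0.    -1.   ]
```

```bash
python3 -m creep '[[0,0,-0.3,0,0.5],[0,0,-0.7,0,0.5],[0,0,-1,0,0.5],[0,0,-1,0,0.5],[0,0,-0.5,1,0.5],[0,0,0,1,0.5],[0,0,0,1,0.5],[0,0,0,1,0.5],[0,0,0,1,0.5],[0,0,0,1,0.5],[0,0,0,1,0.5],[0,0,0,1,0.5]]'
python3 -m creep '[[0,0,0,1,0.5],[0,0,0,1,0.5],[0,0,0,1,0.5],[0,0,0,1,0.5],[0,0,0,1,0.5],[0,0,0,1,0.5],[0,0,0,1,0.5],[0,0,0,1,0.5],[0,0,0,1,0.5],[0,0,0,1,0.5],[0,0,0,1,0.5],[0,0,0,1.0,0.5]]'
python3 -c "
from h import *
plan(.6092,-.1284,.115,-5.2)"
```

```text
clock: 26.45
position: [0.421, 0.1069, 0.1468]
ee_rot: [-2.92, -1.159, 0.001]
force: [-1.4, -0.4, -1.1]
width: 0.649
gripper_force: 35.0
clock: 27.95
position: [0.421, 0.107, 0.1468]
ee_rot: [-3.139, 0.128, 0.001]
force: [-0.4, -0.2, -0.6]
width: 0.65
gripper_force: 35.0
t=27.95 pos [0.421  0.107  0.1468] yaw -4.7 | turn units 0.13 then shift x 5.22 y 5.43 z 0.80 F [-0.4 -0.2 -0.6] w 0.65 tilt [-0.  0. -1.]
```

```bash
python3 -m creep '[[0.3,0.3,0,0.13,0.5],[0.8,0.83,0,0,0.5],[0.9,0.93,0,0,0.5],[0.9,0.93,0,0,0.5],[0.9,0.93,0.2,0,0.5],[0.8,0.83,0.3,0,0.5],[0.5,0.5,0.3,0,0.5],[0.12,0.18,0,0,0.5],[0,0,0,0,0.5],[0,0,0,0,0.5]]'
cat > held.py <<'E'
from h import *
import sys
zt=float(sys.argv[1]); dark=sys.argv[2]=="d"; X,Y=float(sys.argv[3]),float(sys.argv[4])
o=readout.observe();p=np.array(o["position"]);M=R.from_rotvec(o["ee_rot"]).as_matrix()
for n in("top","scene"):
    d=fix(grab(n)); W=cloud(d); h,s,v=cols(d)
    b,g,r=[d["pixels"][...,i].astype(int) for i in range(3)]
    m=(abs(W[...,2]-zt)<.006)&(abs(W[...,0]-X)<.13)&(abs(W[...,1]-Y)<.13)&(r-b>(40 if dark else 70))
    D=(W-p)@M  # tool coords
    q=D[m]*1000
    if len(q)<50: print(n,"few",len(q)); continue
    print(n,len(q),"tool x range",np.percentile(q[:,0],[1,99]).round(1),"y",np.percentile(q[:,1],[1,99]).round(1),"z top",W[m][:,2].mean().round(4))
    cv2.imwrite(f"pics/{n}_held.png",d["pixels"])
E
python3 held.py .130 d .61 -.128
python3 -c "
from h import *
plan(.6092,-.1284,.115,-5.2)"
```

```text
clock: 29.2
position: [0.6102, -0.1266, 0.115]
ee_rot: [-3.138, 0.137, -0.001]
force: [-0.4, 1.1, -0.7]
width: 0.653
gripper_force: 35.0
top few 0
scene 912 tool x range [-4.8 77.8] y [-31.9  30.1] z top 0.1307
t=29.30 pos [ 0.6102 -0.1267  0.115 ] yaw -5.0 | turn units 0.05 then shift x -0.02 y 0.05 z -0.00 F [-0.2  0.  -0.8] w 0.65 tilt [ 0.001  0.    -1.   ]
```

```bash
python3 -m creep '[[-0.07,0.05,0.3,0.05,0.5],[0,0,0.4,0,0.5],[0,0,0.25,0,0.5],[0,0,0.1,0,0.5],[0,0,0.1,0,0.5],[0,0,0.1,0,0.5],[0,0,0.1,0,0.5]]'
```

```text
clock: 30.18
position: [0.6078, -0.1296, 0.0604]
ee_rot: [3.138, -0.145, 0.001]
force: [-0.5, -0.1, -0.7]
width: 0.649
gripper_force: 35.0
```

```bash
python3 -m creep '[[0,0,0.15,0,0.5],[0,0,0.2,0,0.5],[0,0,0.2,0,0.5],[0,0,0.15,0,0.5],[0,0,0.1,0,0.5],[0,0,0.1,0,0.5],[0,0,0,0,0.5]]'
```

```text
clock: 31.05
position: [0.6077, -0.1296, 0.0241]
ee_rot: [-3.138, 0.145, -0.001]
force: [3.5, -0.6, -3.8]
width: 0.647
gripper_force: 35.0
```

```bash
python3 -m creep '[[0,0,0.04,0,0.5],[0,0,0.04,0,0.5],[0,0,0.03,0,0.5],[0,0,0,0,0.5]]'
```

```text
clock: 31.55
position: [0.6078, -0.1296, 0.0209]
ee_rot: [3.138, -0.145, 0.001]
force: [-0.3, -0.2, 9.4]
width: 0.65
gripper_force: 35.0
```

```bash
python3 -m creep '[[0,0,0,0,0.7],[0,0,0,0,0.85],[0,0,0,0,1],[0,0,0,0,1],[0,0,-0.2,0,1],[0,0,-0.6,0,1],[0,0,-1,0,1],[0,0,-1,0,1],[0,0,0,-1,1],[0,0,0,-1,1],[0,0,0,-1,1],[0,0,0,-1,1]]'
python3 -m creep '[[0,0,0,-1,1],[0,0,0,-1,1],[0,0,0,-1,1],[0,0,0,-1,1],[0,0,0,-1,1],[0,0,0,-1,1],[0,0,0,-1,1],[0,0,0,-1,1],[0,0,0,-1,1],[0,0,0,-1,1],[0,0,0,-1,1],[0,0,0,-1,1]]'
python3 -m creep '[[0,0,0,-1,1],[0,0,0,-1,1],[0,0,0,-1,1],[0,0,0,-1,1],[0,0,0,-1,1],[0,0,0,-1,1],[0,0,0,-1,1],[0,0,0,-1,1],[0,0,0,-1,1],[0,0,0,-1,1],[0,0,0,-0.9,1]]'
python3 look.py
python3 -c "
from h import *
plan(.5717,-.3394,.115,102.1)"
```

```text
clock: 33.05
position: [0.6075, -0.1296, 0.1326]
ee_rot: [3.127, 0.297, 0.001]
force: [-0.5, 0.4, -0.9]
width: 0.998
gripper_force: 0.0
clock: 34.55
position: [0.6075, -0.1297, 0.1325]
ee_rot: [2.736, 1.543, 0.0]
force: [0.3, -0.2, -0.3]
width: 1.0
gripper_force: 0.0
clock: 35.92
position: [0.6075, -0.1298, 0.1325]
ee_rot: [1.968, 2.448, -0.0]
force: [-0.1, -0.6, -0.3]
width: 0.998
gripper_force: 0.0
crown [107. 218.] 400 (array([580.4, 383.4]), array([73., 28.]), np.float64(-86.3)) 0.186
crown [113. 276.] 385 (array([452. , 370.1]), array([71., 26.]), np.float64(-85.9)) 0.1861
board [427. 219.] 1074 (array([ 574.4, -350.9]), array([126.,  60.]), np.float64(-78.5)) [ 42.  67. 118.] [[43.0, 21.0, 11], [-61.0, 22.0, 8], [43.0, -10.0, 11], [-64.0, -12.0, 37]]
board [326. 284.] 1120 (array([421.1, -98.5]), array([132.,  60.]), np.float64(-70.7)) [131. 200. 237.] [[61.0, 19.0, 30], [66.0, -14.0, 13]]
stud [239. 179.] 18 (array([680.7, 108.5]), array([10.,  7.]), np.float64(-0.3))
stud [122. 183.] 16 (array([678.3, 389.6]), array([13.,  7.]), np.float64(-45.7))
stud [221. 218.] 15 (array([586.5, 152. ]), array([11.,  7.]), np.float64(69.3))
stud [234. 222.] 13 (array([575.6, 121. ]), array([11.,  6.]), np.float64(-65.4))
stud [329. 227.] 11 (array([ 558.8, -106.2]), array([8., 6.]), np.float64(13.0))
stud [104. 227.] 8 (array([574.4, 434.3]), array([7., 5.]), np.float64(43.8))
stud [104. 235.] 7 (array([554.5, 435. ]), array([7., 3.]), np.float64(44.0))
stud [109. 286.] 16 (array([431.8, 423.5]), array([14.,  5.]), np.float64(-1.6))
stud [136. 317.] 11 (array([356.5, 358.8]), array([10.,  4.]), np.float64(16.9))
t=36.02 pos [ 0.6075 -0.1299  0.1323] yaw 102.3 | turn units 0.06 then shift x -4.93 y -1.97 z 0.43 F [-0.7  0.1 -0.9] w 1.00 tilt [ 0. -0. -1.]
```

```bash
python3 -m creep '[[-0.5,-0.2,0,0.06,1],[-0.9,-0.37,0,0,1],[-0.9,-0.37,0,0,1],[-0.9,-0.37,0,0,1],[-0.9,-0.36,0.2,0,1],[-0.6,-0.25,0.2,0,1],[-0.23,-0.05,0,0,1],[0,0,0,0,1],[0,0,0,0,1]]'
python3 -c "
from h import *
plan(.5717,-.3394,.007,102.1)"
```

```text
clock: 37.15
position: [0.5727, -0.3369, 0.1165]
ee_rot: [1.972, 2.445, 0.002]
force: [0.7, 0.3, -0.1]
width: 0.997
gripper_force: 0.0
t=37.15 pos [ 0.5727 -0.3369  0.1165] yaw 102.2 | turn units 0.03 then shift x -0.06 y -0.04 z 2.74 F [ 0.7  0.3 -0.1] w 1.00 tilt [ 0.001  0.001 -1.   ]
```

```bash
python3 -m creep '[[-0.04,0,0.6,0,1],[0,0,0.8,0,1],[0,0,0.8,0,1],[0,0,0.4,0,1],[0,0,0.13,0,1],[0,0,0,0,0.6],[0,0,0,0,0.5],[0,0,0,0,0.5],[0,0,0,0,0.5],[0,0,0,0,0.5],[0,0,0,0,0.5]]' 35
python3 -c "
from h import *
plan(.5717,-.3394,.007,102.1)"
python3 -m creep '[[0,0,-0.3,0,0.5],[0,0,-0.7,0,0.5],[0,0,-1,0,0.5],[0,0,-1,0,0.5],[0,0,0,-1,0.5],[0,0,0,-1,0.5],[0,0,0,-1,0.5],[0,0,0,-1,0.5],[0,0,0,-1,0.5],[0,0,0,-1,0.5],[0,0,0,-1,0.5],[0,0,0,-1,0.5]]'
python3 -m creep '[[0,0,0,-1,0.5],[0,0,0,-1,0.5],[0,0,0,-1,0.5],[0,0,0,-1,0.5],[0,0,0,-1,0.5],[0,0,0,-1,0.5],[0,0,0,-1,0.5],[0,0,0,-1,0.5],[0,0,0,-1,0.5],[0,0,0,-1,0.5],[0,0,0,-0.1,0.5]]'
python3 -c "
from h import *
plan(.6092,-.1293,.115,174.8)"
```

```text
clock: 38.52
position: [0.5725, -0.3407, 0.0074]
ee_rot: [1.975, 2.442, 0.0]
force: [-0.5, -0.9, 5.1]
width: 0.649
gripper_force: 35.0
t=38.52 pos [ 0.5725 -0.3407  0.0074] yaw 102.1 | turn units -0.01 then shift x 0.04 y -0.01 z 0.01 F [-0.5 -0.9  5.1] w 0.65 tilt [ 0.001 -0.001 -1.   ]
clock: 40.02
position: [0.5718, -0.3404, 0.1271]
ee_rot: [-1.222, -2.894, 0.0]
force: [-0.5, -0.3, -1.3]
width: 0.65
gripper_force: 35.0
clock: 41.4
position: [0.5718, -0.3406, 0.1269]
ee_rot: [-0.152, -3.138, -0.0]
force: [0.2, 0.4, -1.3]
width: 0.651
gripper_force: 35.0
t=41.40 pos [ 0.5718 -0.3406  0.1269] yaw 174.5 | turn units -0.08 then shift x -0.45 y 5.34 z 0.30 F [ 0.2  0.4 -1.3] w 0.65 tilt [-0.  0. -1.]
```

```bash
python3 -m creep '[[-0.05,0.4,0,-0.08,0.5],[-0.07,0.9,0,0,0.5],[-0.07,0.9,0,0,0.5],[-0.07,0.9,0,0,0.5],[-0.07,0.9,0,0,0.5],[-0.07,0.8,0.1,0,0.5],[-0.07,0.4,0.2,0,0.5],[-0.02,0.14,0,0,0.5],[0,0,0,0,0.5],[0,0,0,0,0.5]]'
python3 held.py .130 d .61 -.128
python3 -c "
from h import *
plan(.6092,-.1293,.115,174.8)"
```

```text
clock: 42.65
position: [0.611, -0.1311, 0.1147]
ee_rot: [-0.146, -3.138, 0.001]
force: [-0.5, -0.2, -1.4]
width: 0.649
gripper_force: 35.0
top 353 tool x range [22.6 73.9] y [-23.4  32.3] z top 0.1302
scene 894 tool x range [-75.8   5.5] y [-30.  32.] z top 0.1299
t=42.75 pos [ 0.611  -0.1308  0.1147] yaw 174.7 | turn units -0.03 then shift x 0.05 y 0.03 z -0.01 F [-0.  -0.2 -0.9] w 0.65 tilt [-0. -0. -1.]
```

```bash
python3 -m creep '[[0.02,0.03,0.3,-0.03,0.5],[0,0,0.4,0,0.5],[0,0,0.25,0,0.5],[0,0,0.1,0,0.5],[0,0,0.1,0,0.5],[0,0,0.1,0,0.5],[0,0,0.1,0,0.5],[0,0,0,0,0.5]]'
```

```text
clock: 43.75
position: [0.6102, -0.1284, 0.0605]
ee_rot: [-0.139, -3.138, 0.0]
force: [-0.2, 0.1, -1.7]
width: 0.646
gripper_force: 35.0
```

```bash
python3 -m creep '[[0,0,0.1,0,0.5],[0,0,0.12,0,0.5],[0,0,0.1,0,0.5],[0,0,0.07,0,0.5],[0,0,0.05,0,0.5],[0,0,0.03,0,0.5],[0,0,0,0,0.5]]'
```

```text
clock: 44.62
position: [0.6103, -0.1283, 0.0433]
ee_rot: [0.139, 3.138, -0.001]
force: [-6.4, -1.6, 13.9]
width: 0.651
gripper_force: 35.0
```

```bash
python3 -m creep '[[0,0,0,0,0.7],[0,0,0,0,0.85],[0,0,0,0,1],[0,0,0,0,1],[0,0,-0.2,0,1],[0,0,-0.6,0,1],[0,0,-1,0,1],[0,0,-1,0,1],[0,0,0,1,1],[0,0,0,1,1],[0,0,0,1,1],[0,0,0,1,1]]'
python3 -m creep '[[0,0,0,1,1],[0,0,0,1,1],[0,0,0,1,1],[0,0,0,1,1],[0,0,0,1,1],[0,0,0,1,1],[0,0,0,1,1],[0,0,0,1,1],[0,0,0,1,1],[0,0,0,1,1],[0,0,0,1,1],[0,0,0,1,1]]'
python3 -m creep '[[0,0,0,1,1],[0,0,0,1,1],[0,0,0,1,1],[0,0,0,1,1],[0,0,0,1,1],[0,0,0,1,1],[0,0,0,1,1],[0,0,0,0.5,1]]'
python3 look.py|grep board
python3 -c "
from h import *
plan(.4203,-.2835,.115,80.8)"
```

```text
clock: 46.12
position: [0.6107, -0.1279, 0.156]
ee_rot: [0.577, 3.086, 0.0]
force: [0.1, 0.9, 0.1]
width: 1.001
gripper_force: 0.0
clock: 47.62
position: [0.6108, -0.1277, 0.1559]
ee_rot: [1.783, 2.585, 0.002]
force: [0.1, 1.0, 0.0]
width: 1.0
gripper_force: 0.0
clock: 48.62
position: [0.6108, -0.1277, 0.1556]
ee_rot: [2.39, 2.037, 0.002]
force: [-0.0, 0.9, 0.6]
width: 1.002
gripper_force: 0.0
board [323. 285.] 1019 (array([418.1, -89.6]), array([114.,  60.]), np.float64(-71.2)) [131. 199. 237.] [[62.0, -1.0, 109], [-64.0, -16.0, 15]]
t=48.73 pos [ 0.6107 -0.128   0.1551] yaw 80.9 | turn units 0.03 then shift x -4.60 y -4.08 z 1.00 F [-0.1 -0.3  0.2] w 1.00 tilt [ 0.001 -0.    -1.   ]
```

```bash
cat > sc.py <<'E'
from h import *
d=fix(grab("scene")); W=cloud(d); z=W[...,2]
ok=(W[...,0]>.25)&(W[...,0]<.75)&(W[...,1]<.45)&(W[...,1]>-.45)
for r in comps(d,(z>.0165)&(z<.028)&ok,.022,500): print("scene board",*r[:3],np.median(d["pixels"][r[3]],0))
for r in comps(d,(z>.05)&(z<.065)&ok,.058,500): print("scene high board",*r[:3],np.median(d["pixels"][r[3]],0),z[r[3]].mean())
E
python3 sc.py
python3 -m creep '[[-0.4,-0.35,0,0.03,1],[-0.8,-0.71,0,0,1],[-0.8,-0.71,0,0,1],[-0.8,-0.71,0.2,0,1],[-0.8,-0.71,0.3,0,1],[-0.6,-0.55,0.3,0,1],[-0.35,-0.3,0.2,0,1],[0,0,0,0,1],[0,0,0,0,1]]'
python3 -c "
from h import *
plan(.4203,-.2835,.007,80.8)"
```

```text
scene board [270. 272.] 1164 (array([ 430.8, -108.1]), array([154.,  62.]), np.float64(-71.4)) [119. 178. 222.]
scene board [213. 317.] 1680 (array([ 427.5, -285.5]), array([152.,  66.]), np.float64(81.1)) [120. 179. 223.]
scene high board [336. 295.] 1621 (array([ 615.7, -131.6]), array([153.,  67.]), np.float64(-5.6)) [ 54.  79. 123.] 0.061455199630904345
clock: 49.9
position: [0.4232, -0.2813, 0.1145]
ee_rot: [2.39, 2.037, 0.002]
force: [1.0, -0.3, 0.7]
width: 1.002
gripper_force: 0.0
t=49.90 pos [ 0.4232 -0.2813  0.1145] yaw 80.9 | turn units 0.02 then shift x -0.07 y -0.06 z 2.69 F [ 1.  -0.3  0.7] w 1.00 tilt [ 0.002  0.    -1.   ]
```

```bash
python3 -m creep '[[-0.05,-0.04,0.6,0,1],[0,0,0.8,0,1],[0,0,0.8,0,1],[0,0,0.4,0,1],[0,0,0.09,0,1],[0,0,0,0,0.6],[0,0,0,0,0.5],[0,0,0,0,0.5],[0,0,0,0,0.5],[0,0,0,0,0.5],[0,0,0,0,0.5]]' 35
python3 -c "
from h import *
plan(.4203,-.2835,.007,80.8)"
python3 -m creep '[[0,0,-0.3,0,0.5],[0,0,-0.7,0,0.5],[0,0,-1,0,0.5],[0,0,-1,0,0.5],[0,0,-0.3,-1,0.5],[0,0,0,-1,0.5],[0,0,0,-1,0.5],[0,0,0,-1,0.5],[0,0,0,-1,0.5],[0,0,0,-1,0.5],[0,0,0,-1,0.5],[0,0,0,-1,0.5]]'
python3 -m creep '[[0,0,0,-1,0.5],[0,0,0,-1,0.5],[0,0,0,-1,0.5],[0,0,0,-1,0.5],[0,0,0,-1,0.5],[0,0,0,-1,0.5],[0,0,0,-1,0.5],[0,0,0,-1,0.5],[0,0,0,-1,0.5],[0,0,0,-1,0.5],[0,0,0,-1,0.5],[0,0,0,-1,0.5]]'
python3 -c "
from h import *
plan(.632,.1225,.125,163.8)"
```

```text
clock: 51.28
position: [0.4203, -0.2842, 0.0069]
ee_rot: [2.392, 2.035, 0.0]
force: [0.5, -0.2, 5.4]
width: 0.65
gripper_force: 35.0
t=51.27 pos [ 0.4203 -0.2842  0.0069] yaw 80.8 | turn units -0.00 then shift x 0.02 y -0.00 z -0.00 F [ 0.5 -0.2  5.4] w 0.65 tilt [ 0.001 -0.001 -1.   ]
clock: 52.78
position: [0.4194, -0.2837, 0.1388]
ee_rot: [-1.735, -2.618, 0.0]
force: [0.2, 0.6, -1.6]
width: 0.654
gripper_force: 35.0
clock: 54.28
position: [0.4194, -0.2838, 0.1388]
ee_rot: [-0.52, -3.098, 0.0]
force: [-0.5, -0.2, -1.1]
width: 0.652
gripper_force: 35.0
t=54.27 pos [ 0.4194 -0.2838  0.1388] yaw 160.9 | turn units -0.72 then shift x -2.27 y 11.24 z 0.34 F [-0.5 -0.2 -1.1] w 0.65 tilt [-0.001 -0.    -1.   ]
```

```bash
python3 -m creep '[[0,0.1,0,-0.72,0.5],[-0.2,0.9,0,0,0.5],[-0.2,1,0,0,0.5],[-0.2,1,0,0,0.5],[-0.2,1,0,0,0.5],[-0.2,1,0,0,0.5],[-0.2,1,0,0,0.5],[-0.2,1,0,0,0.5],[-0.2,1,0,0,0.5],[-0.2,1,0,0,0.5],[-0.2,1,0.1,0,0.5],[-0.2,0.8,0.2,0,0.5]]'
python3 -m creep '[[-0.09,0.44,0.1,0,0.5],[0,0,0,0,0.5],[0,0,0,0,0.5]]'
python3 held.py .138 p .632 .123
python3 -c "
from h import *
plan(.632,.1225,.125,163.8)"
```

```text
clock: 55.78
position: [0.6263, 0.1081, 0.1268]
ee_rot: [0.444, 3.11, 0.001]
force: [0.4, -0.2, -1.1]
width: 0.647
gripper_force: 35.0
clock: 56.15
position: [0.6341, 0.1203, 0.1224]
ee_rot: [-0.448, -3.109, 0.002]
force: [0.2, -0.7, -1.7]
width: 0.652
gripper_force: 35.0
top 61 tool x range [-75.5  74.8] y [-27.1  32.5] z top 0.139
scene 659 tool x range [-76.4  66.8] y [-30.   30.5] z top 0.1384
t=56.25 pos [0.6342 0.1201 0.1225] yaw 163.6 | turn units -0.06 then shift x 0.07 y 0.04 z -0.06 F [-0.2  0.6 -1.2] w 0.65 tilt [ 0.    -0.001 -1.   ]
```

```bash
python3 -m creep '[[0.06,0.04,0.3,-0.06,0.5],[0,0,0.4,0,0.5],[0,0,0.35,0,0.5],[0,0,0.1,0,0.5],[0,0,0.1,0,0.5],[0,0,0.1,0,0.5],[0,0,0.1,0,0.5],[0,0,0.1,0,0.5],[0,0,0,0,0.5]]'
```

```text
clock: 57.38
position: [0.6324, 0.1239, 0.06]
ee_rot: [-0.44, -3.11, 0.0]
force: [-0.6, 0.3, -1.0]
width: 0.648
gripper_force: 35.0
```

```bash
python3 -m creep '[[0,0,0.15,0,0.5],[0,0,0.2,0,0.5],[0,0,0.2,0,0.5],[0,0,0.15,0,0.5],[0,0,0.1,0,0.5],[0,0,0.1,0,0.5],[0,0,0.05,0,0.5],[0,0,0.03,0,0.5],[0,0,0,0,0.5]]'
```

```text
clock: 58.5
position: [0.6326, 0.124, 0.0212]
ee_rot: [0.44, 3.111, 0.0]
force: [0.0, -0.2, -2.2]
width: 0.649
gripper_force: 35.0
```

```bash
python3 -m creep '[[0,0,0.03,0,0.5],[0,0,0.02,0,0.5],[0,0,0,0,0.5]]'
python3 -m creep '[[0,0,0,0,0.7],[0,0,0,0,0.85],[0,0,0,0,1],[0,0,0,0,1],[0,0,-0.2,0,1],[0,0,-0.6,0,1],[0,0,-1,0,1],[0,0,-1,0,1],[0,0,0,1,1],[0,0,0,1,1],[0,0,0,1,1],[0,0,0,1,1]]'
python3 -m creep '[[0,0,0,1,1],[0,0,0,1,1],[0,0,0,1,1],[0,0,0,1,1],[0,0,0,1,1],[0,0,0,1,1],[0,0,0,1,1],[0,0,0,1,1],[0,0,0,1,1],[0,0,0,0.85,1]]'
python3 look.py|grep board; python3 sc.py
python3 -c "
from h import *
plan(.4235,-.1061,.115,108.4)"
```

```text
clock: 58.88
position: [0.6326, 0.1241, 0.021]
ee_rot: [0.44, 3.11, -0.001]
force: [-5.6, -4.6, 13.9]
width: 0.649
gripper_force: 35.0
clock: 60.38
position: [0.6328, 0.1245, 0.1332]
ee_rot: [0.871, 3.017, 0.002]
force: [0.3, 0.2, 0.7]
width: 1.0
gripper_force: 0.0
clock: 61.62
position: [0.6327, 0.1247, 0.1331]
ee_rot: [1.837, 2.548, 0.003]
force: [0.2, -0.4, 0.1]
width: 1.002
gripper_force: 0.0
board [339. 280.] 873 (array([ 431. , -128.7]), array([101.,  59.]), np.float64(-71.0)) [133. 202. 239.] [[27.0, 21.0, 20], [61.0, 9.0, 12], [-59.0, -1.0, 152]]
scene board [270. 272.] 1170 (array([ 430.8, -108.3]), array([155.,  62.]), np.float64(-71.3)) [116.5 174.  219. ]
scene high board [336. 295.] 1614 (array([ 615.7, -131.7]), array([154.,  67.]), np.float64(-5.8)) [ 53.  77. 120.] 0.06363480706121584
t=61.77 pos [0.6328 0.1245 0.1327] yaw 108.6 | turn units 0.05 then shift x -3.82 y -6.78 z 0.44 F [ 0.4 -0.4  1.1] w 1.00 tilt [ 0.002  0.001 -1.   ]
```

```bash
python3 -m creep '[[-0.2,-0.4,0,0.05,1],[-0.5,-0.9,0,0,1],[-0.5,-0.9,0,0,1],[-0.5,-0.9,0,0,1],[-0.5,-0.9,0,0,1],[-0.5,-0.9,0.1,0,1],[-0.5,-0.9,0.1,0,1],[-0.5,-0.75,0.2,0,1],[-0.15,-0.25,0,0,1],[0,0,0,0,1],[0,0,0,0,1]]'
python3 -c "
from h import *
plan(.4235,-.1061,.007,108.4)"
```

```text
clock: 63.15
position: [0.4241, -0.1065, 0.1157]
ee_rot: [1.837, 2.547, 0.002]
force: [-0.8, -0.1, 1.0]
width: 0.999
gripper_force: 0.0
t=63.15 pos [ 0.4241 -0.1065  0.1157] yaw 108.4 | turn units 0.00 then shift x 0.02 y -0.01 z 2.72 F [-0.8 -0.1  1. ] w 1.00 tilt [ 0.002  0.    -1.   ]
```

```bash
python3 -m creep '[[0,0,0.6,0,1],[0,0,0.8,0,1],[0,0,0.8,0,1],[0,0,0.4,0,1],[0,0,0.12,0,1],[0,0,0,0,0.6],[0,0,0,0,0.5],[0,0,0,0,0.5],[0,0,0,0,0.5],[0,0,0,0,0.5],[0,0,0,0,0.5]]' 35
python3 -c "
from h import *
plan(.4235,-.1061,.007,108.4)"
python3 -m creep '[[0,0,-0.3,0,0.5],[0,0,-0.7,0,0.5],[0,0,-1,0,0.5],[0,0,-1,0,0.5],[0,0,-0.5,1,0.5],[0,0,0,1,0.5],[0,0,0,1,0.5],[0,0,0,1,0.5],[0,0,0,1,0.5],[0,0,0,1,0.5],[0,0,0,1,0.5],[0,0,0,1,0.5]]'
python3 -m creep '[[0,0,0,1,0.5],[0,0,0,1,0.5],[0,0,0,1,0.5],[0,0,0,1,0.5],[0,0,0,1,0.5],[0,0,0,1,0.5],[0,0,0,1,0.5],[0,0,0,1,0.5],[0,0,0,1,0.5],[0,0,0,1,0.5],[0,0,0,1,0.5],[0,0,0,1,0.5]]'
python3 -m creep '[[0,0,0,1,0.5],[0,0,0,1,0.5],[0,0,0,1,0.5],[0,0,0,1,0.5],[0,0,0,1,0.5],[0,0,0,1,0.5],[0,0,0,1,0.5],[0,0,0,1,0.5],[0,0,0,1,0.5],[0,0,0,1,0.5],[0,0,0,1,0.5],[0,0,0,0.15,0.5]]'
python3 -c "
from h import *
plan(.6325,.1235,.125,-16.2)"
```

```text
clock: 64.53
position: [0.4233, -0.1079, 0.0068]
ee_rot: [1.839, 2.545, 0.001]
force: [-0.3, 0.3, 7.0]
width: 0.646
gripper_force: 35.0
t=64.53 pos [ 0.4233 -0.1079  0.0068] yaw 108.3 | turn units -0.03 then shift x 0.04 y 0.02 z -0.00 F [-0.3  0.3  7. ] w 0.65 tilt [ 0.001 -0.    -1.   ]
clock: 66.03
position: [0.4222, -0.1074, 0.1468]
ee_rot: [-2.472, -1.938, 0.0]
force: [0.4, 0.8, -1.4]
width: 0.65
gripper_force: 35.0
clock: 67.53
position: [0.4222, -0.1074, 0.1468]
ee_rot: [-3.046, -0.765, 0.0]
force: [-0.3, -0.2, -1.5]
width: 0.652
gripper_force: 35.0
clock: 69.03
position: [0.4224, -0.1074, 0.1467]
ee_rot: [-3.11, 0.445, 0.0]
force: [-0.6, -0.5, -2.4]
width: 0.651
gripper_force: 35.0
t=69.03 pos [ 0.4224 -0.1074  0.1467] yaw -16.3 | turn units -0.02 then shift x 3.43 y -7.01 z 0.54 F [-0.6 -0.5 -2.4] w 0.65 tilt [-0.  0. -1.]
```

```bash
python3 -m creep '[[0.2,-0.4,0,0,0.5],[0.45,-0.9,0,0,0.5],[0.45,-0.9,0,0,0.5],[0.45,-0.9,0,0,0.5],[0.45,-0.9,0,0,0.5],[0.45,-0.9,0.1,0,0.5],[0.4,-0.9,0.1,0,0.5],[0.3,-0.75,0.2,0,0.5],[0.2,-0.4,0.1,0,0.5],[0.04,-0.06,0,0,0.5],[0,0,0,0,0.5],[0,0,0,0,0.5]]'
python3 held.py .138 p .632 .123
python3 -c "
from h import *
plan(.6325,.1238,.125,-16.2)"
```

```text
clock: 70.53
position: [0.6312, 0.122, 0.1267]
ee_rot: [3.109, -0.447, 0.0]
force: [0.8, -0.4, -0.3]
width: 0.651
gripper_force: 35.0
top 141 tool x range [43.3 76. ] y [-10.4  27.4] z top 0.1416
scene 567 tool x range [-67.5  76.5] y [-31.9  29.5] z top 0.1422
t=70.62 pos [0.6313 0.1224 0.1267] yaw -16.3 | turn units -0.04 then shift x 0.02 y -0.04 z 0.04 F [ 1.2  0.5 -1.5] w 0.65 tilt [ 0. -0. -1.]
```

```bash
python3 -m creep '[[-0.01,-0.03,0.3,0,0.5],[0,0,0.4,0,0.5],[0,0,0.4,0,0.5],[0,0,0.15,0,0.5],[0,0,0.1,0,0.5],[0,0,0.1,0,0.5],[0,0,0.1,0,0.5],[0,0,0.1,0,0.5],[0,0,0,0,0.5]]'
```

```text
clock: 71.75
position: [0.6317, 0.1246, 0.0602]
ee_rot: [3.11, -0.445, 0.001]
force: [0.8, 0.1, -2.2]
width: 0.651
gripper_force: 35.0
```

```bash
python3 -m creep '[[0,0,0.1,0,0.5],[0,0,0.12,0,0.5],[0,0,0.1,0,0.5],[0,0,0.06,0,0.5],[0,0,0.04,0,0.5],[0,0,0.02,0,0.5],[0,0,0,0,0.5]]'
```

```text
clock: 72.62
position: [0.6317, 0.1246, 0.043]
ee_rot: [-3.11, 0.445, -0.001]
force: [1.3, -0.8, 1.7]
width: 0.65
gripper_force: 35.0
```

```bash
python3 -m creep '[[0,0,0.03,0,0.5],[0,0,0,0,0.5]]'
python3 -m creep '[[0,0,0,0,0.7],[0,0,0,0,0.85],[0,0,0,0,1],[0,0,0,0,1],[0,0,-0.2,0,1],[0,0,-0.6,0,1],[0,0,-1,0,1],[0,0,-1,0,1],[0,0,-1,0,1],[0,0,-0.5,0,1]]'
python3 -m creep '[[-0.6,0.4,0,0,1],[-0.9,0.4,0,0,1],[-0.9,0.4,0,0,1],[-0.9,0.4,0,0,1],[-0.9,0.4,0,0,1],[-0.6,0.2,0,0,1],[0,0,0,0,1]]'
python3 - <<'E'
from h import *
d=fix(grab("top")); W=cloud(d); z=W[...,2]
for r in comps(d,(z>.045)&(z<.085)&(W[...,0]>.5)&(W[...,0]<.75)&(abs(W[...,1])<.22),.058,300): print("stack",*r[:3],np.percentile(z[r[3]],[10,50,90]).round(4))
e=fix(grab("scene"))
cv2.imwrite("pics/f.png",cv2.hconcat([d["pixels"][140:350,90:480],e["pixels"][130:340,240:640]]))
E
```

```text
clock: 72.88
position: [0.6317, 0.1246, 0.0429]
ee_rot: [3.11, -0.445, 0.001]
force: [-1.6, -2.1, 14.2]
width: 0.649
gripper_force: 35.0
clock: 74.12
position: [0.6323, 0.1251, 0.2168]
ee_rot: [-3.108, 0.445, -0.005]
force: [0.7, 0.1, 0.0]
width: 0.998
gripper_force: 0.0
clock: 75.0
position: [0.4211, 0.094, 0.2142]
ee_rot: [3.11, -0.444, 0.001]
force: [-0.7, 0.4, -0.0]
width: 1.002
gripper_force: 0.0
stack [233. 200.] 1543 (array([630.5, 124.2]), array([149.,  61.]), np.float64(-16.1)) [0.0521 0.0586 0.0629]
stack [337. 206.] 1490 (array([ 608.7, -127.7]), array([149.,  59.]), np.float64(-4.9)) [0.0531 0.0585 0.0629]
```

View pics/f.png

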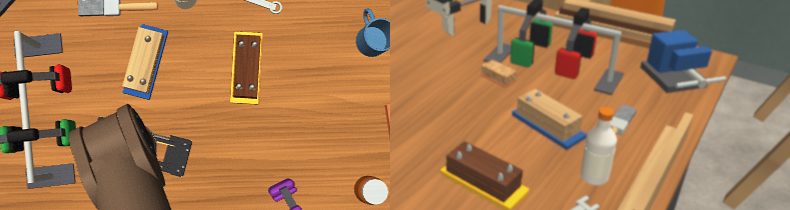

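Both stacks sit on their jigs with the studs poking through, pale at crop (145,62) and dark at (246,65). Both ear defenders are still on the bar. I'll check the flatness of the stacks with a plane fit.

```bash
python3 - <<'E'
from h import *
d=fix(grab("top")); W=cloud(d); z=W[...,2]
print("bench",np.percentile(z[300:340,200:300],[10,50,90]).round(4))
for c,a in(((.6305,.1242),-16.1),((.6087,-.1277),-4.9)):
    t=np.radians(a); D=(W[...,:2]-c)@np.array([[np.cos(t),-np.sin(t)],[np.sin(t),np.cos(t)]])
    m=(abs(D[...,0])<.07)&(abs(D[...,1])<.027)&(abs(z-.058)<.012)
    s=np.linalg.lstsq(np.c_[D[m],np.ones(m.sum())],z[m],rcond=None)[0]; print("slopes deg",np.degrees(s[:2]).round(2),"z",s[2].round(4))
E
```

```text
bench [-0.0012  0.6389  0.6833]
slopes deg [0.03 1.15] z 0.0589
slopes deg [0.06 0.3 ] z 0.059
```

```bash
python3 -c "
from cell import sign_off
print(sign_off())"
```

```text
the job is handed in; nothing more can be done
None
```

The job is done and handed in at about 75 s on the robot's clock: both ear defenders hang on the rail, and the two pale and two dark boards are stacked flat and fully home on the three-stud and four-stud jigs.

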